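# Let a strip magazine down the gravity roller lane

### The job

Push the stop lever of the roller lane all the way down so that the loaded strip magazine rolls off. Its bonded strips break at a knock: get the fingers in front of it on the open stretch below the wire guard, move along with it so that they meet its spring buffer softly, and bring it to a standstill for a moment short of the end stop. Then ease it down until it rests against the end stop without a bump, take the hand away and leave it there, without pushing the wire spool, the cup or the screwdriver about.

Things in the scene. Friction and masses are not known exactly. Their poses are not given: they have to be found in the camera images.
- lane: Fixed gravity roller lane: two aluminium side channels 118 mm apart inside, 18 mm higher than the grey 40 mm rollers between them. Origin on the table below its middle; y axis level and uphill along the lane, x across it (away from the hand lever), z up. Roller tops are 90 mm + 0.072 y above the table. End stop at y = -340 mm, stop blade at +150 mm, the roller just below the blade is split.
- lane_middle (a point): Middle of the lane at its origin's y = 0, on the roller tops; axes as the lane's. How it runs: a 0.7 kg magazine starts at about 0.35 m/s2 (0.072 slope, less 0.25 N of dry rolling resistance) with a drag of about 1.1 N per m/s; left alone it reaches the end stop at 0.19 to 0.3 m/s, about 2 s after release, a heavier one faster.
- magazine: Loaded strip magazine: closed flat aluminium box with slotted sides, 110 mm wide (x), 160 mm long over its spring buffer (y, uphill), 50 mm high; too wide to grip; nominal 0.7 kg (0.63 to 0.9). Origin at the centre of its underside. It waits on the rollers under the wire guard, its front (-y) against the stop blade, 4 mm of play to each side channel. Press it with less than 15 N.
- buffer (a joint): Spring buffer across the magazine's front: a steel plate 96 mm wide and 36 mm high (7 to 43 mm above the rollers) that yields up to 16 mm. 0 = fully out (as found), grows as it is pushed in. Pre-load 0.6 N, 70 N/m, some damping. Meeting it at 0.06 m/s presses it in about 4 mm; pressed in more than 10 mm the knock reaches the strips.
- magazine_front (a point): Centre of the front (downhill) face of the magazine's buffer plate when fully out (this point stays with the box), 25 mm above the roller tops; in the magazine's frame (0, -80, 25) mm.
- end_stop: End stop across the lane's lower end: aluminium plate 36 mm higher than the roller tops with two rubber pads (20 mm wide, 30 mm high, centred 47 mm either side of the middle) and between them a hand notch 70 mm wide, open above, its bottom 8 mm below the roller tops: closed fingers in front of the magazine pass out through it. The plate is 10 mm thick with the pads. Same frame as the lane.
- lane_end (a point): Middle of the lane at the faces of the end stop's pads, at the height of the roller tops; axes as the lane's. The magazine is home when its front is at y = 0 here.
- guard_exit (a point): Middle of the lane, on the roller tops, at the downhill end of the wire finger guard (lane y = +20 mm). The guard, 137 mm wide, its top wires 88 mm above the roller tops, covers the lane from here up to its top end (y = +350 mm); hands cannot reach in. From here down to the end stop, 360 mm, the lane is open above.
- stop_lever (a joint): Hand lever of the stop, on the robot's side of the lane: 0 = blade up, lever tilted 52 degrees above level and pointing downhill (as found); grows as it is pushed down, 1.13 rad = fully down, 13 degrees below level. From about 1.0 rad the blade is sunk and the magazine is free. It stays where it is left; it takes about 0.09 N m to turn (1 N at the grip).
- lever_grip (a point): Middle of the lever's black grip: a level bar along the lane's x, 18 mm diameter, 70 mm long, 100 mm from the lever's axis; it swings down and downhill in an arc about lever_hinge.
- lever_hinge (a point): Point on the lever's axis (along the lane's x, 140 mm to the robot's side of the lane's middle) opposite the middle of the grip.
- wire_spool: bystander: brass wire spool, 58 mm diameter, 30 mm high; origin under its centre
- driver: bystander: screwdriver lying on the table; origin under its centre
- swab_cup: bystander: clear cup, 68 mm diameter, 85 mm high; origin under its centre

How it is judged:
On the way, in this order (a step that is already met when the one before it is completed fails the run):
1. the stop lever is pushed all the way down (value of joint stop_lever above 1 rad), for 0.1 s.
2. the magazine is brought to a standstill on the open stretch, at least 15 mm short of the end stop (y of magazine_front in the frame of lane_end between 0.015 and 0.35 m and linear speed of magazine below 0.035 m/s), for 0.3 s.
At the end, for the whole second after the job is handed in: The magazine lies on the rollers with its front within 10 mm of the end stop's pads, between the side channels, at rest (under 0.02 m/s) and let go (y of magazine_front in the frame of lane_end between -0.016 and 0.01 m and x of magazine_front in the frame of lane_end between -0.02 and 0.02 m and linear speed of magazine below 0.02 m/s and angle between magazine's own z axis and vertical below 0.14 rad and contact force between the arm and magazine below 0.05 N); the robot touches nothing.
It fails at once if the magazine is knocked: its spring buffer is driven in by more than 10 mm (value of joint buffer above 0.01 m).
It fails at once if the magazine is pressed or squeezed by the hand with more than 15 N (contact force between the arm and magazine above 15 N).
It fails at once if the magazine bumps into the end stop (faster than 0.12 m/s over the last 8 mm) (y of magazine_front in the frame of lane_end below 0.008 m and linear speed of magazine above 0.12 m/s).
It fails at once if the magazine is tipped or lifted off the lane (angle between magazine's own z axis and vertical above 0.2 rad).
It fails at once if a bystander is pushed by more than 30 mm (distance of any of wire_spool, driver, swab_cup from where it was at the start of the episode above 0.03 m).
It also fails if it takes over 35 s, if anything falls off the work surface, if the arm or the gripper's body presses on something with over 40 N, if the wrist force passes 120 N, or if a joint passes its speed limit or range.

### The arm

A 6-joint arm with a two-finger parallel gripper is mounted at the origin on the work surface. World frame = base frame: x ahead of the robot, y to its left, z up, the work surface at z = 0. Lengths are in m, angles in rad, forces in N, time in s.
With the tool pointing down it reaches from about 0.275 to 0.825 m from the base axis. Payload 4.9 kg.
Tool frame: the origin (TCP) lies midway between the tips of the shut fingers; the grasp point (between the pads) lies 19 mm behind it (grip_point_offset is the distance from the TCP to the grasp point, in m); z points along the fingers, x is the direction in which the jaws open and shut, and the axes are right-handed (so a half turn about z gives the same grasp; the last joint's range is limited). The gripper opens to 85 mm and grips with 20 to 120 N. Pads are 22 mm wide; open, the fingers measure 114 mm over their backs; the gripper's body (76 mm by 85 mm) begins 54 mm behind the grasp point. The pads swing forward as they close: fully open they stand 13 mm farther back than shut.
Start: joints at [1.125, 0.326, -0.193, 1.052, 0, 1.437], TCP at [0.169, 0.524, 0.231] pointing down, gripper open.
Joint ranges: [-2.65, 2.65], [-0.97, 1.79], [-1.3, 1.35], [-1.93, 2.1], [-1.47, 1.37], [-3.14, 3.14]. Speed limits (rad/s): [2.57, 2.57, 3.14, 3.14, 3.14, 3.14].

### API

Orientations are given as a rotation vector (axis times angle).
In Python, from cell import * gives the robot as it stands. Calls block until the motion is done:
- movep(position, orientation): joint-space move of the TCP to a pose.
- move_l(position, velocity=0.15, rot=None, until_force=None): straight line of the TCP; rot=None keeps the orientation; velocity is the mean speed in m/s. With until_force (N) it stops when the force on the tool has changed by that much, and returns True; else False.
- set_joints(angles): joint-space move.
- let_go() and grab(newtons=None): open the fingers fully, or close them until they stop; newtons is the grip in N (None keeps the last).
- sleep(seconds).
- ik(position, orientation): joint angles nearest the present ones, or None.
- get_state(): the state.
- grab_frame(name): name is "scene" or "top" or "wrist"; returns a dict with "img" (384x512x3 uint8, red, green, blue), "fx", "fy", "cx", "cy" (pixels), "k1" (the pictures are not rectified: a ray, as slopes to the right and down, at radius r is drawn at 1 + k1 r^2 times it, then the intrinsics apply), "cam_to_world" (4x4, takes a point from camera to world coordinates); the wrist camera has in their place "T_tool_cam" (4x4, takes a point from camera to tool coordinates, whose origin is the TCP and whose axes are the tool frame's). Camera axes: x right, y down, z forward; pixel columns grow to the right and rows downward; lengths in m; the calibration is good to about 2 mm. A picture is of the moment at which its call begins: read the wrist's pose just before it. There is no depth.
A pose or a line that the arm cannot do raises MotionError and nothing moves.
- sign_off(): hands the job in, once; it reports no verdict.
Trained networks look in the newest picture that a camera, given by its name, has taken for a name from the list of things; names that differ only in an ending like _2 or _b are one class to them, and where a whole thing is asked for, a point or a joint stands for the part that bears it (a point fixed in the world has none). Each returns a list of dicts, best first, with "score" (0 to 1); they miss things now and then, are a little off and sometimes report something else, mostly with a low value. They report only what shows in the picture. A call takes as long as a camera call.
- spot_in(camera, name): "centre" ([column, row] in pixels, amid what is visible of it).
- silhouettes(camera, name): "mask" (384x512 bool, what is visible of it) and "centre" ([column, row] in pixels, amid what is visible of it).
- tip_of(camera, name): "centre" ([column, row] in pixels: a listed point, or the origin of a listed thing).
The state is a dict: "clock": time; "q": joint angles; "joint_velocities": joint speeds; "tau": joint torques, N m; "position": TCP position; "eef_rot": TCP orientation; "contact_force": force on the tool from outside, world axes, zero at the start; "wrist_torque": the same for the moment, N m; "finger_gap": opening from 0.0 (shut) to 1.0 (fully open).
Only numpy, scipy, OpenCV 4.12 (cv2) and the standard library are available. Lean on these libraries where they do the work, as an engineer would, in place of code of your own. Each camera call takes 0.05 s, during which the arm holds its last target. There are 200 camera calls.

## Working session

There is one attempt and no reset: what is moved stays moved. The work goes in short steps, each a Python script; the robot and the scene stay as the last script left them, time stands still between calls to the robot, and variables do not carry over. Pictures are saved under pics/ and viewed, about 8 in all and at most 12, crops included, and the job is handed in when it is done.

```bash
ls; mkdir -p pics; cat > h.py <<'E'
from cell import *
import numpy as np, cv2
def save(f,n): cv2.imwrite('pics/'+n+'.png', f['img'][:,:,::-1])
E
python3 - <<'E'
from h import *
s=get_state(); print({k:np.round(v,3) for k,v in s.items()})
for c in ('scene','top'):
    f=grab_frame(c); save(f,c+'1'); print(c,f['fx'],f['fy'],f['cx'],f['cy'],f['k1'],np.round(f['cam_to_world'],3).tolist())
    for n in ['lane_middle','lane_end','guard_exit','lever_grip','lever_hinge','magazine_front','lane','magazine','wire_spool','driver','swab_cup']:
        try: print(n,[(np.round(d['centre'],1).tolist(),round(d['score'],2)) for d in tip_of(c,n)[:2]])
        except Exception as e: print(n,repr(e)[:100])
print(get_state()['clock'])
E
```

```text
pics
{'clock': np.float64(0.0), 'q': array([ 1.125,  0.327, -0.194,  1.052, -0.   ,  1.437]), 'joint_velocities': array([ 0.   ,  0.001,  0.   ,  0.   , -0.   , -0.001]), 'tau': array([-1.0000e-03, -4.4340e+01,  2.6244e+01,  1.6000e-02, -0.0000e+00,
        0.0000e+00]), 'position': array([0.168, 0.523, 0.231]), 'eef_rot': array([ 2.539e+00,  1.849e+00, -2.000e-03]), 'contact_force': array([ 0.127, -0.293,  0.413]), 'wrist_torque': array([ 0.036, -0.031,  0.037]), 'finger_gap': np.float64(1.002)}
scene 379.21523392085976 379.21523392085976 260.5917678458136 200.20468740950568 -0.02466743421837154 [[0.746, 0.573, -0.338, 0.797], [0.665, -0.642, 0.381, -0.386], [0.001, -0.51, -0.86, 0.959], [0.0, 0.0, 0.0, 1.0]]
lane_middle [([320.7, 196.0], 0.74)]
lane_end []
guard_exit [([325.2, 190.0], 0.64)]
lever_grip [([303.9, 134.8], 0.58)]
lever_hinge [([314.2, 146.8], 0.6)]
magazine_front []
lane [([315.9, 211.7], 0.95)]
magazine [([375.2, 140.9], 0.95)]
wire_spool [([250.1, 199.6], 0.64)]
driver [([120.4, 285.8], 0.94), ([316.9, 211.4], 0.43)]
swab_cup [([201.9, 238.1], 0.71)]
top 466.6975807374768 466.6975807374768 244.78770317310827 194.0655093621354 -0.005304656265594688 [[0.001, -0.994, 0.108, 0.323], [-1.0, -0.002, -0.014, 0.0], [0.014, -0.108, -0.994, 1.364], [0.0, 0.0, 0.0, 1.0]]
lane_middle [([197.5, 158.1], 0.78)]
lane_end []
guard_exit [([192.6, 156.0], 0.89)]
lever_grip [([159.7, 205.1], 0.72)]
lever_hinge [([141.4, 207.4], 0.89), ([286.8, 224.8], 0.3)]
magazine_front [([139.6, 150.2], 0.72), ([313.7, 164.4], 0.67)]
lane [([201.4, 162.0], 0.86), ([140.4, 206.2], 0.18)]
magazine [([110.4, 151.4], 0.58)]
wire_spool [([230.5, 217.2], 0.62)]
driver [([373.4, 253.0], 0.81)]
swab_cup [([287.9, 225.7], 0.85)]
1.2
```

View pictures.

View pics/scene1.png

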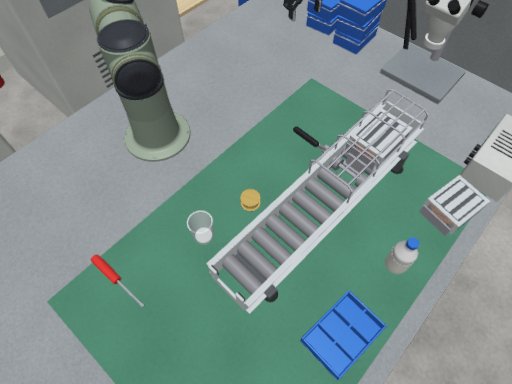

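View pics/top1.png

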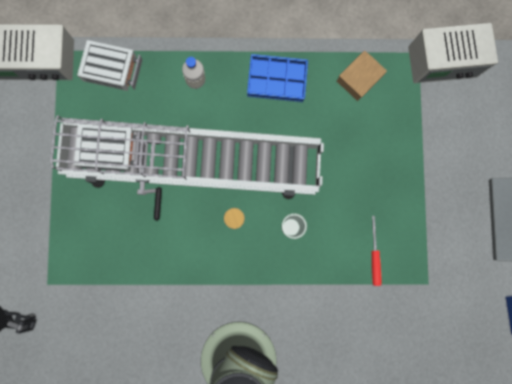

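```bash
cat >> h.py <<'E'
CAM={'scene':(379.215,260.592,200.205,-0.024667,np.array([[0.746,0.573,-0.338,0.797],[0.665,-0.642,0.381,-0.386],[0.001,-0.51,-0.86,0.959]])),
'top':(466.698,244.788,194.066,-0.0053047,np.array([[0.001,-0.994,0.108,0.323],[-1,-0.002,-0.014,0],[0.014,-0.108,-0.994,1.364]]))}
def ray(c,p):
    f,cx,cy,k,T=CAM[c]
    x=cv2.undistortPoints(np.array([[p]],float),np.array([[f,0,cx],[0,f,cy],[0,0,1]]),np.array([k,0,0,0.]))[0,0]
    d=T[:,:3]@[x[0],x[1],1]; return T[:,3],d
def at(c,p,z):
    o,d=ray(c,p); return o+d*(z-o[2])/d[2]
def tri(p,q):
    o,d=ray('scene',p);a,e=ray('top',q)
    s=np.linalg.lstsq(np.c_[d,-e],a-o,rcond=None)[0]
    return (o+d*s[0]+a+e*s[1])/2, np.linalg.norm(o+d*s[0]-a-e*s[1])
E
python3 - <<'E'
import re
src=open('h.py').read().replace('from cell import *\n','')
exec(src)
np.set_printoptions(precision=3,suppress=True)
S=dict(lane_middle=[320.7,196],guard=[325.2,190],grip=[303.9,134.8],hinge=[314.2,146.8],lane=[315.9,211.7],mag=[375.2,140.9],spool=[250.1,199.6],driver=[120.4,285.8],cup=[201.9,238.1])
T=dict(lane_middle=[197.5,158.1],guard=[192.6,156],grip=[159.7,205.1],hinge=[141.4,207.4],lane=[201.4,162],mag=[110.4,151.4],spool=[230.5,217.2],driver=[373.4,253],cup=[287.9,225.7])
Z=dict(lane_middle=.09,guard=.0914,lane=0,mag=.107,spool=0,driver=0,cup=0)
for k in S:
    print(k,*tri(S[k],T[k]), *( (at('scene',S[k],Z[k]),at('top',T[k],Z[k])) if k in Z else ()))
im=cv2.imread('pics/top1.png')[115:225,50:330]
im2=cv2.imread('pics/scene1.png')[90:310,205:430]
cv2.imwrite('pics/c1.png',cv2.resize(im,None,fx=2.85,fy=2.85,interpolation=cv2.INTER_CUBIC))
cv2.imwrite('pics/c2.png',cv2.resize(im2,None,fx=2.7,fy=2.7,interpolation=cv2.INTER_CUBIC))
E
```

```text
lane_middle [0.564 0.115 0.087] 0.0064140371623609815 [0.567 0.116 0.09 ] [0.561 0.113 0.09 ]
guard [0.567 0.127 0.106] 0.00685280097480228 [0.565 0.139 0.091] [0.567 0.126 0.091]
grip [0.427 0.206 0.151] 0.00532113073207441
hinge [0.429 0.276 0.035] 0.0018935170730571833
lane [0.566 0.11  0.01 ] 0.003925698960939229 [0.565 0.116 0.   ] [0.566 0.109 0.   ]
mag [0.577 0.349 0.117] 0.0074203100678646005 [0.577 0.361 0.107] [0.576 0.349 0.107]
spool [0.4   0.02  0.006] 0.006824170937866514 [0.396 0.02  0.   ] [0.403 0.023 0.   ]
driver [ 0.301 -0.401 -0.035] 0.007267040420072731 [ 0.32  -0.397  0.   ] [ 0.299 -0.394  0.   ]
cup [ 0.376 -0.152 -0.018] 0.011913834124035247 [ 0.38  -0.161  0.   ] [ 0.379 -0.145  0.   ]
```

View pics/c1.png

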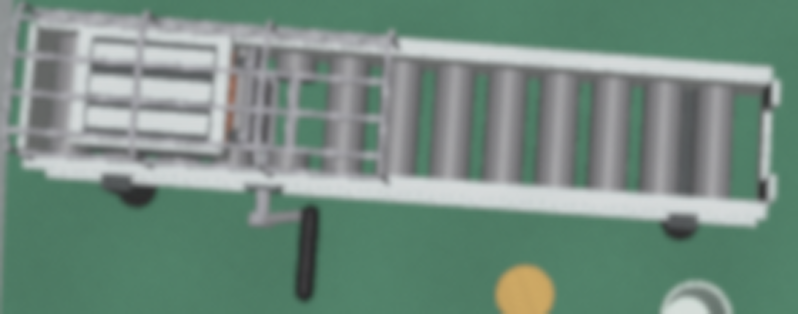

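View pics/c2.png

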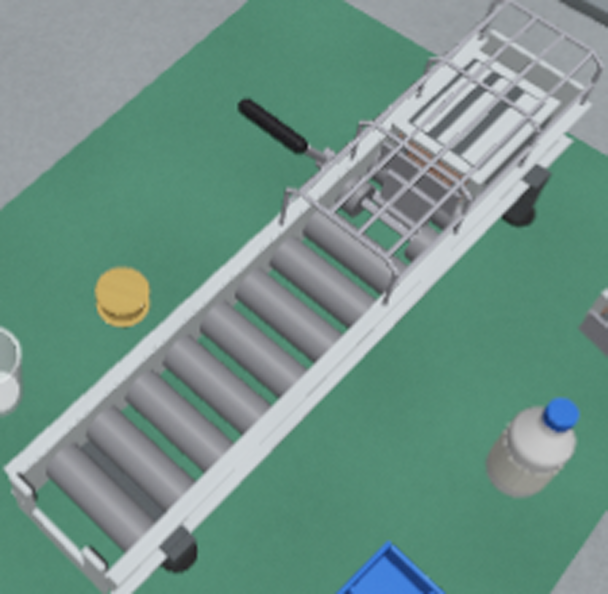

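```bash
python3 - <<'E'
src=open('h.py').read().replace('from cell import *\n','')
exec(src)
np.set_printoptions(precision=4,suppress=True)
c=lambda u,v:(50+(u+.5)/2.85-.5,115+(v+.5)/2.85-.5)
s=lambda u,v:(205+(u+.5)/2.7-.5,90+(v+.5)/2.7-.5)
print('lower inner'); L=[at('top',c(390,179),.109),at('top',c(765,203),.085)];print(L)
print('upper outer',at('top',c(400,40),.109),at('top',c(770,67),.085))
print('upper inner?',at('top',c(400,56),.109),at('top',c(770,82),.085))
print('lower outer top?',at('top',c(60,178),.13),)
print('plate top ends, z=.1015',at('top',c(770,85),.1015),at('top',c(768,185),.1015))
print('scene plate', at('scene',s(12,478),.1015),at('scene',s(108,572),.1015))
print('guard exit top', at('top',c(393,40),.179),at('top',c(385,178),.179), 'mid wire',at('top',c(385,110),.179))
print('guard scene', at('scene',s(289,192),.179), at('scene',s(399,264),.179))
print('scene left channel outer top', at('scene',s(8,470),.085), at('scene',s(285,222),.109))
print('scene right outer top', at('scene',s(118,592),.085), at('scene',s(570,140),.125))
print('grip', tri(s(273,125),c(307,253)), 'ends',tri(s(245,105),c(303,296)),tri(s(300,146),c(312,210)))
E
```

```text
lower inner
[array([0.5042, 0.1404, 0.109 ]), array([ 0.4852, -0.221 ,  0.085 ])]
upper outer [0.6393 0.1327 0.109 ] [ 0.6199 -0.2282  0.085 ]
upper inner? [0.6236 0.1324 0.109 ] [ 0.6049 -0.2279  0.085 ]
lower outer top? [0.5012 0.4455 0.13  ]
plate top ends, z=.1015 [ 0.5983 -0.2249  0.1015] [ 0.5005 -0.2213  0.1015]
scene plate [ 0.4912 -0.2254  0.1015] [ 0.6112 -0.2301  0.1015]
guard exit top [0.6216 0.1316 0.179 ] [0.495 0.137 0.179] mid wire [0.557  0.1379 0.179 ]
guard scene [0.5099 0.1336 0.179 ] [0.6338 0.1361 0.179 ]
scene left channel outer top [ 0.4771 -0.2193  0.085 ] [0.5042 0.1478 0.109 ]
scene right outer top [ 0.6256 -0.234   0.085 ] [0.6684 0.4202 0.125 ]
grip (array([0.4313, 0.2127, 0.144 ]), np.float64(0.002892277174422554)) ends (array([0.3919, 0.2158, 0.1421]), np.float64(0.002875972725699814)) (array([0.4703, 0.208 , 0.1464]), np.float64(0.0015108181474934002))
```

```bash
cat >> h.py <<'E'
O=np.array([.5645,.116,0]);ya=np.array([.053,.9986,0]);xa=np.array([.9986,-.053,0])
def W(x,y,z): return O+xa*x+ya*y+[0,0,z]
ph=-.0265; R=[np.pi*np.cos(ph),np.pi*np.sin(ph),0]
E
python3 - <<'E'
from h import *
np.set_printoptions(precision=3,suppress=True)
grab(20)
s=get_state(); print(s['clock'],s['position'],s['finger_gap'])
goal=W(-.138,.09,.19); print(goal, ik(goal,R))
for i,(f,v) in enumerate([(.3,.2),(.6,.2),(1.,.2),(2.,.2),(None,.3)]):
    a=get_state(); p=a['position']; d=np.linalg.norm(goal-p)
    if d<.01: break
    r=move_l(goal,v,rot=R,until_force=f); b=get_state()
    q=b['position']; print(f,r,'T',d/v,'dt',b['clock']-a['clock'],'s',np.linalg.norm(q-p)/d,'qd',np.abs(b['joint_velocities']).max(),b['contact_force'])
print(get_state()['position'],get_state()['q'],get_state()['eef_rot'],R)
E
```

```text
1.9667 [0.169 0.523 0.231] -0.005671916512376874
[0.431 0.213 0.19 ] [ 0.305  0.235 -0.432  0.905  0.     1.929]
0.3 True T 2.0433598006570706 dt 0.20829999999999993 s 0.002220407187506858 qd 0.006886445649079589 [ 0.712 -0.157 -0.41 ]
0.6 True T 2.039924350902566 dt 0.29170000000000007 s 0.008146426035798928 qd 0.0085900717295494 [-0.206  0.374 -0.235]
1.0 True T 2.0242471659315684 dt 1.8000000000000003 s 0.9753804925050248 qd 0.019260897087083645 [-0.311 -0.41  -1.036]
2.0 False T 0.05017913545246768 dt 0.25 s 1.0072706256250312 qd 0.010784033587152157 [-0.035 -0.535 -0.289]
[0.431 0.213 0.19 ] [ 0.305  0.235 -0.432  0.905  0.     1.929] [-3.14   0.084  0.001] [np.float64(3.140489626421637), np.float64(-0.08324246168539484), 0]
```

```bash
cat > opt.py <<'E'
from sim import *
def q5(s): return s**3*(10-15*s+6*s*s)
def runv(m,y,v,h0,D,T,lag,dt=.002):
    """vectorised over arrays y,v,m,lag: max compression"""
    y,v,m,lag=[np.array(a,float) for a in np.broadcast_arrays(y,v,m,lag)]
    mx=np.zeros_like(y); hit=np.full_like(y,np.nan)
    for t in np.arange(0,T+.5,dt):
        h=h0-D*q5(np.clip((t-lag)/T,0,1)); x=np.maximum(0,h-y)
        hit=np.where(np.isnan(hit)&(x>0),t,hit)
        F=np.where(x>0,.5+70*x,0)
        v=v+(.072*9.81-.25*np.sign(v)/m-1.1*v/m-F/m)*dt; y=y-v*dt; mx=np.maximum(mx,x)
    return mx,hit,y
def worst(m,y,v,h0,D,T):
    A=np.array([(m+dm,y+a,v+b,l) for dm in (-.05,.05) for a in (-.008,0,.008) for b in (-.015,.015) for l in (.02,.06)]).T
    mx,hit,_=runv(A[0],A[1],A[2],h0,D,T,A[3]); return np.nanmax(np.where(np.isnan(hit),.02,mx)),mx,hit
if __name__=='__main__':
  for h0,D in ((-.08,.22),(-.1,.2)):
    for m in (.65,.75,.87):
        f=free(m); best=[]
        for T in np.arange(1.,2.3,.1):
            for g in np.arange(.0,.16,.01):
                y=h0+g; v=np.interp(-y,-f[:,1],f[:,2]); w,mx,hit=worst(m,y,v,h0,D,T)
                best.append((round(w*1e3,1),round(T,2),round(g,3),round(mx.mean()*1e3,1),hit.min().round(2),hit.max().round(2)))
        best.sort(); print(h0,m,*best[:4],sep='\n  ')
E
python3 opt.py
```

```text
-0.08
  0.65
  (np.float64(9.5), np.float64(2.2), np.float64(0.12), np.float64(6.4), np.float64(0.86), np.float64(2.25))
  (np.float64(9.6), np.float64(2.1), np.float64(0.11), np.float64(6.7), np.float64(0.75), np.float64(2.18))
  (np.float64(10.1), np.float64(2.2), np.float64(0.11), np.float64(6.2), np.float64(0.69), np.float64(2.18))
  (np.float64(10.4), np.float64(2.2), np.float64(0.13), np.float64(7.6), np.float64(1.22), np.float64(2.33))
-0.08
  0.75
  (np.float64(11.6), np.float64(2.2), np.float64(0.14), np.float64(6.1), np.float64(0.75), np.float64(1.74))
  (np.float64(12.2), np.float64(2.2), np.float64(0.15), np.float64(7.0), np.float64(0.88), np.float64(1.83))
  (np.float64(12.7), np.float64(2.1), np.float64(0.14), np.float64(7.1), np.float64(0.8), np.float64(1.78))
  (np.float64(13.3), np.float64(2.1), np.float64(0.13), np.float64(6.4), np.float64(0.68), np.float64(1.69))
-0.08
  0.87
  (np.float64(15.0), np.float64(1.9), np.float64(0.15), np.float64(9.2), np.float64(0.76), np.float64(1.43))
  (np.float64(16.0), np.float64(2.0), np.float64(0.15), np.float64(9.0), np.float64
[... 876 characters left out ...]
 np.float64(0.78), np.float64(1.64))
  (np.float64(11.8), np.float64(2.0), np.float64(0.14), np.float64(6.8), np.float64(0.76), np.float64(1.65))
  (np.float64(12.1), np.float64(2.1), np.float64(0.14), np.float64(6.2), np.float64(0.71), np.float64(1.6))
-0.1
  0.87
  (np.float64(14.5), np.float64(1.8), np.float64(0.15), np.float64(9.4), np.float64(0.71), np.float64(1.31))
  (np.float64(15.4), np.float64(1.7), np.float64(0.14), np.float64(9.3), np.float64(0.65), np.float64(1.28))
  (np.float64(17.0), np.float64(1.9), np.float64(0.15), np.float64(9.9), np.float64(0.67), np.float64(1.23))
  (np.float64(17.3), np.float64(1.6), np.float64(0.13), np.float64(9.7), np.float64(0.6), np.float64(1.26))
```

```bash
cat >> h.py <<'E'
HY,HZ,LX=.151,.065,-.138
def lev(th,dz=.009):
    a=np.radians(52)-th; return W(LX,HY-.1*np.cos(a),HZ+.1*np.sin(a)+dz)
E
python3 - <<'E'
from h import *
np.set_printoptions(precision=3,suppress=True)
move_l(lev(0)+[0,0,.006],.1)
for th in (.2,.4,.6,.8):
    p=lev(th); c=get_state()['clock']; move_l(p,.08); s=get_state(); print(th,p,s['position'],s['contact_force'],s['clock']-c)
f=grab_frame('scene'); save(f,'scene2'); print([(d['centre'],d['score']) for d in tip_of('scene','lever_grip')[:2]], get_state()['clock'])
cv2.imwrite('pics/c3.png',cv2.resize(f['img'][90:240,250:430,::-1],None,fx=4,fy=4,interpolation=cv2.INTER_CUBIC))
E
```

```text
0.2 [0.431 0.198 0.139] [0.431 0.198 0.139] [0.101 0.391 0.163] 0.4583000000000004
0.4 [0.43  0.187 0.123] [0.43  0.187 0.122] [-0.199 -0.156  0.223] 0.40000000000000036
0.6 [0.43  0.179 0.104] [0.429 0.179 0.104] [ 0.213 -0.666 -0.926] 0.39999999999999947
0.8 [0.429 0.175 0.085] [0.429 0.175 0.085] [ 0.328  0.319 -0.258] 0.40000000000000036
[([294.2, 159.6], 0.59)] 6.7333
```

View pics/c3.png

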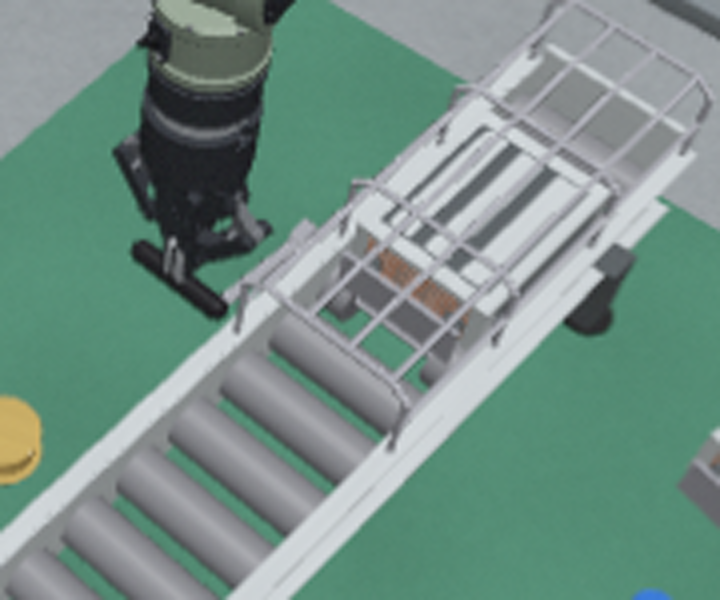

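```bash
python3 - <<'E'
src=open('h.py').read().replace('from cell import *\n','')
exec(src)
np.set_printoptions(precision=4,suppress=True)
for p in ((294.2,159.6),):
    o,d=ray('scene',p); 
    for x in (.425,.43,.435): print('bar',o+d*(x-o[0])/d[0])
print('expected bar at .8', lev(.8,0),'at 1.0',lev(1.0,0))
L=lambda P:((P-O)@xa,(P-O)@ya)
s=lambda u,v:(205+(u+.5)/2.7-.5,90+(v+.5)/2.7-.5)
t=lambda u,v:(250+(u+.5)/4-.5,90+(v+.5)/4-.5)
a=cv2.imread('pics/scene1.png')[90:240,250:430]; cv2.imwrite('pics/c4.png',cv2.resize(a,None,fx=4,fy=4,interpolation=cv2.INTER_CUBIC))
for u,v in ((360,226),(490,308)): print('front',L(at('scene',t(u,v),.151)))
E
```

```text
bar [0.425  0.1819 0.0601]
bar [0.43   0.1743 0.0721]
bar [0.435  0.1666 0.0842]
expected bar at .8 [0.4294 0.1748 0.0757] at 1.0 [0.4294 0.1747 0.0558]
front (np.float64(-0.04530766804983893), np.float64(0.12364814663833232))
front (np.float64(0.0580782253244263), np.float64(0.13027827988270776))
```

View pics/c4.png

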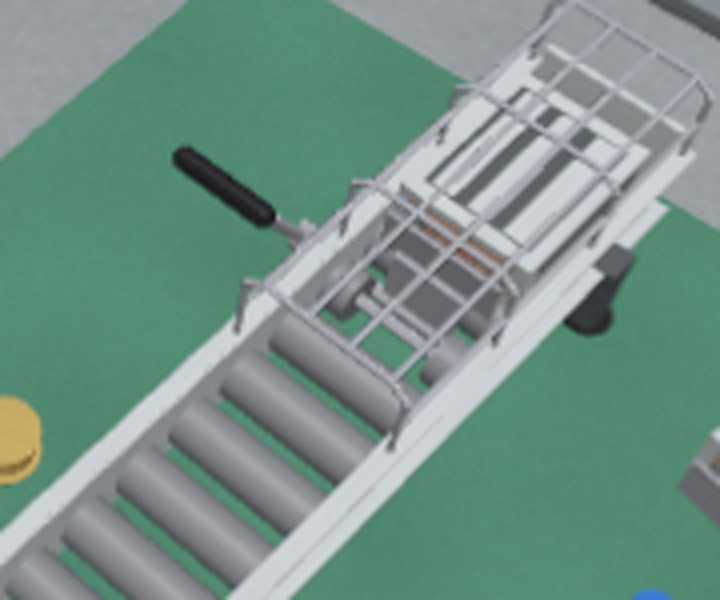

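```bash
cat >> h.py <<'E'
def peak(a,b,T,n=7):
    Q=np.array([ik(a+(b-a)*u,R) for u in np.linspace(0,1,n)]); return np.round(np.abs(np.diff(Q,axis=0)).max(0)*(n-1)/T*1.875,2)
E
python3 - <<'E'
from h import *
np.set_printoptions(precision=3,suppress=True)
s=get_state(); p=s['position']; g=W(-.118,.02,.145)
print(s['clock'],np.linalg.norm(g-p),peak(p,g,.2))
for y in (-.18,-.21,-.25): print(y,np.linalg.norm(W(0,y-.011,.1+.072*y)-g),peak(g,W(0,y-.011,.103+.072*y),.42))
print(get_state()['clock'])
E
```

```text
6.7333 0.07064315269903054 [0.73 0.76 0.91 1.49 0.   0.73]
-0.18 0.24860611850314546 [2.17 1.21 1.29 0.47 0.   2.17]
-0.21 0.2749912790886285 [2.45 1.31 1.45 0.52 0.   2.45]
-0.25 0.31121538846850105 [2.83 1.47 1.71 0.59 0.   2.83]
6.7333
```

```bash
python3 - <<'E'
from h import *
np.set_printoptions(precision=3,suppress=True)
c=get_state()['clock']; move_l(W(-.118,.02,.145),.44); s=get_state(); print(s['clock'],s['clock']-c,s['position'],s['joint_velocities'])
f=grab_frame('top'); save(f,'top2'); print(get_state()['clock'])
im=f['img'][115:225,50:330,::-1]; cv2.imwrite('pics/c5.png',cv2.resize(im,None,fx=2.85,fy=2.85,interpolation=cv2.INTER_CUBIC))
_,_,_,_,T=CAM['top'];F,cx,cy=CAM['top'][:3]
im=f['img']
def proj(P):
    p=T[:,:3].T@(P-T[:,3]); return int(round(cx+F*p[0]/p[2])),int(round(cy+F*p[1]/p[2]))
for y in np.arange(-.04,.16,.004):
    print(round(y,3),np.median([im[proj(W(x,y,.09+.072*y+.05))[::-1]] for x in np.linspace(-.03,.03,13)],axis=0))
E
```

```text
7.0417 0.3083999999999998 [0.45  0.142 0.147] [ 0.02   0.032 -0.067 -0.018  0.005  0.004]
7.0917
-0.04 [153. 153. 155.]
-0.036 [161. 161. 163.]
-0.032 [151. 151. 153.]
-0.028 [136. 136. 138.]
-0.024 [120. 120. 123.]
-0.02 [102. 110. 107.]
-0.016 [ 84. 119. 101.]
-0.012 [ 81. 127. 104.]
-0.008 [ 81. 118. 100.]
-0.004 [ 91. 105.  99.]
-0.0 [113. 113. 115.]
0.004 [127. 127. 129.]
0.008 [144. 144. 146.]
0.012 [159. 158. 161.]
0.016 [156. 155. 157.]
0.02 [138. 137. 140.]
0.024 [124. 123. 126.]
0.028 [85. 86. 89.]
0.032 [59. 59. 62.]
0.036 [52. 57. 59.]
0.04 [70. 75. 71.]
0.044 [ 90. 102.  91.]
0.048 [108. 119. 105.]
0.052 [138. 151. 132.]
0.056 [138. 152. 133.]
0.06 [139. 152. 133.]
0.064 [138. 151. 133.]
0.068 [132. 144. 127.]
0.072 [130. 141. 125.]
0.076 [127. 138. 124.]
0.08 [137. 143. 131.]
0.084 [132. 144. 132.]
0.088 [132. 144. 132.]
0.092 [137. 143. 135.]
0.096 [136. 148. 135.]
0.1 [135. 143. 134.]
0.104 [135. 147. 132.]
0.108 [141. 144. 126.]
0.112 [145. 148. 135.]
0.116 [144. 158. 141.]
0.12 [148. 157. 141.]
0.124 [145. 158. 139.]
0.128 [138. 147. 135.]
0.132 [140. 148. 135.]
0.136 [139. 148. 138.]
0.14 [141. 151. 140.]
0.144 [139. 152. 135.]
0.148 [139. 152. 133.]
0.152 [132. 144. 129.]
0.156 [112. 122. 106.]
```

View pics/c5.png

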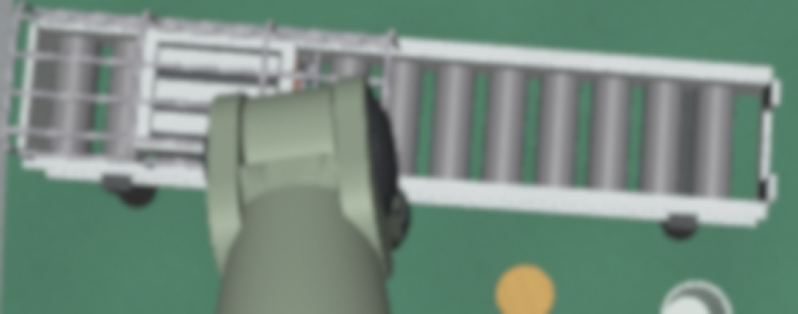

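```bash
python3 - <<'E'
from h import *
np.set_printoptions(precision=2,suppress=True,linewidth=200)
f=grab_frame('top'); save(f,'top3'); print(get_state()['clock'])
for n in ('top1','top2','top3'):
    g=cv2.imread(f'pics/{n}.png').astype(int); 
    for r in ((130,136),(137,143)): print(n,g[r[0]:r[1],125:165].mean((0,2)).round().astype(int))
s=lambda u,v:(250+(u+.5)/4-.5,90+(v+.5)/4-.5)
L=lambda P:((P-O)@xa,(P-O)@ya)
for u,v in ((400,187),(525,268)): print('orig front',L(at('scene',s(u,v),.152)))
E
```

```text
7.1417
top1 [172 191 209 214 207 182 144 116 115 126 133 136 139 143 134 122 127 142 143 132 123 121 124 129 135 141 147 152 155 155 151 145 140 137 136 135 137 139 141 143]
top1 [165 186 199 200 187 161 136 126 128 131 133 140 145 143 134 134 148 152 142 134 130 126 123 124 128 133 141 152 159 159 150 141 133 125 116 110 111 114 116 115]
top2 [176 177 178 180 180 180 180 179 180 180 180 179 177 176 176 175 171 167 166 172 178 179 178 186 201 212 214 205 178 149 137 138 138 139 141 148 153 148 143 144]
top2 [143 147 154 157 156 156 155 156 156 156 155 157 159 162 167 174 175 170 168 171 174 172 168 173 186 194 193 180 157 135 124 122 126 135 144 146 137 121 114 114]
top3 [177 177 178 180 180 180 180 179 180 180 180 179 177 176 176 175 171 167 166 172 178 179 178 186 202 212 214 205 178 149 137 138 138 138 141 148 153 148 143 144]
top3 [143 148 153 157 157 156 155 156 156 156 155 157 160 162 167 174 175 170 168 171 174 173 168 173 186 194 193 180 157 135 124 122 126 136 144 146 137 122 114 114]
orig front (np.float64(-0.04681208117783985), np.float64(0.16925283666277346))
orig front (np.float64(0.05540957499457239), np.float64(0.172768741580566))
```

```bash
cat > go.py <<'E'
from h import *
np.set_printoptions(precision=3,suppress=True,linewidth=220)
log=[]
def st(n): s=get_state(); log.append((n,s['clock'],s['position'],s['contact_force']))
H0=-.19
A=W(-.13,.053,.096); B=W(-.13,.0535,.045); U=W(-.118,.02,.145); G=W(0,H0-.011,.09+.072*(H0-.011)+.014)
print(peak(B,U,.22),peak(U,G,.43))
move_l(A,.15); st('above')
r=move_l(B,.09,until_force=8); st('pressed %s'%r)
p=log[-1][2]; move_l(U,np.linalg.norm(U-p)/.2); st('up')
move_l(G,np.linalg.norm(G-U)/.43); st('lane')
f=grab_frame('top'); st('frame'); save(f,'top4')
for l in log: print(*l)
g=f['img'].astype(int)
for r in ((134,140),(141,147),(150,156)): print(r,g[r[0]:r[1],150:290].mean((0,2)).round().astype(int))
im=f['img'][100:235,40:330,::-1]; cv2.imwrite('pics/c6.png',cv2.resize(im,None,fx=2.7,fy=2.7,interpolation=cv2.INTER_CUBIC))
E
python3 go.py
```

```text
[0.65 1.42 1.1  2.17 0.   0.65] [2.21 1.21 1.31 0.48 0.   2.21]
above 7.6917 [0.437 0.176 0.096] [-0.021  0.374 -0.728]
pressed True 8.2 [0.439 0.176 0.053] [-5.33  -0.308 18.774]
up 8.55 [0.451 0.142 0.148] [ 0.438 -0.095 -0.83 ]
lane 9.2167 [ 0.552 -0.085  0.087] [-0.076 -1.267 -0.59 ]
frame 9.2667 [ 0.552 -0.084  0.088] [-0.172  0.386  0.311]
(134, 140) [134 142 151 155 152 142 131 122 113 103  97  98 102 103 102 102 107 119 145 181 205 213 208 192 177 174 176 177 177 177 179 179 178 175 170 166 167 172 175 175 174 174 175 177 177 177 177 177 178 178 178 177 176 176
 176 178 179 180 181 183 184 184 185 185 184 186 195 206 213 213 207 190 171 163 163 166 168 172 176 176 175 174 174 173 173 174 175 176 178 179 181 182 184 184 187 189 191 192 192 192 193 194 189 173 148 126 112 104
 100  99 100 102 105 107 109 112 114 115 117 118 119 120 121 122 123 124 124 125 125 126 126 126 126 126 126 126 125 125 124 124]
(141, 147) [134 141 151 158 157 150 143 139 133 125 117 114 114 115 116 120 131 147 168 185 193 193 183 160 141 138 140 140 143 148 153 155 155 159 164 164 160 163 169 172 173 1
[... 272 characters left out ...]
 107 109 111 113 115 117 118 119 121 122 123 124 124 125 126 126 127 127 127 128 128 128 128 128 127 127 127 126 126 125 124]
(150, 156) [153 156 162 165 166 164 162 157 146 132 121 116 115 114 114 122 136 159 185 200 203 197 182 180 190 197 198 199 200 202 204 205 199 185 172 174 188 200 203 204 204 205 205 206 206 206 206 206 206 206 205 204 203 203
 203 203 203 203 202 200 199 199 198 194 183 177 193 210 213 200 164 127 116 122 130 134 137 147 152 146 136 126 116 105  98  98 101  99  95  96 105 116 125 135 145 151 144 125 105  94  93  96 100 103 106 108 111 113
 115 116 118 120 121 122 123 124 125 126 127 128 128 129 129 130 130 130 130 131 130 130 130 130 130 129 129 128 128 127 126 125]
```

View pics/c6.png

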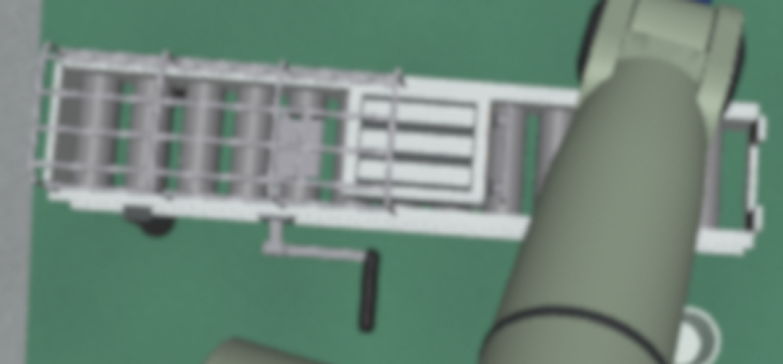

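```bash
cat > plan.py <<'E'
src=open('h.py').read().replace('from cell import *\n','')
exec(src)
from sim import free
L=lambda P:((P-O)@xa,(P-O)@ya)
def edge(n,rows,c0,c1):
    g=cv2.imread(f'pics/{n}.png').astype(float)[rows[0]:rows[1]].mean((0,2)); i=c0+np.argmin(np.diff(cv2.GaussianBlur(g[None],(5,1),0)[0])[c0:c1])+.5
    r=(rows[0]+rows[1]-1)/2; y=.15
    for _ in range(4): x,y=L(at('top',(i,r),.09+.072*y+.05))
    return i,x,y
e1=edge('top1',(140,156),122,140); e3=edge('top3',(132,140),145,160); e4=edge('top4',(145,165),205,230)
print(e1,e3,e4); off=e1[2]-.15; y3=e3[2]-off; y4=e4[2]-off; print('fronts',y3,y4)
for m in (.63,.7,.75,.8,.85,.9):
    f=free(m,y0=y3); t=np.interp(-y4,-f[:,1],f[:,0]); print(m,'t since release',round(t,3),'v',round(np.interp(t,f[:,0],f[:,2]),3),'release at',round(9.2167-t,3))
E
python3 plan.py
```

```text
(np.float64(129.5), np.float64(0.0036123683654178916), np.float64(0.1709632869409792)) (np.float64(153.5), np.float64(0.04030792411603809), np.float64(0.11127878050680381)) (np.float64(219.5), np.float64(0.001621108997105213), np.float64(-0.0656940131500822))
fronts 0.0903154935658246 -0.08665730009106141
0.63 t since release 1.53 v 0.165 release at 7.687
0.7 t since release 1.356 v 0.196 release at 7.861
0.75 t since release 1.271 v 0.215 release at 7.946
0.8 t since release 1.205 v 0.232 release at 8.012
0.85 t since release 1.153 v 0.247 release at 8.063
0.9 t since release 1.111 v 0.261 release at 8.105
```

```bash
cat > opt2.py <<'E'
from opt import q5
import numpy as np
from sim import free
def runv(m,y,v,h0,D,T,lag,w,c,pre,dt=.002):
    mx=np.zeros_like(y); hit=np.full_like(y,np.nan); rel=np.full_like(y,np.nan); hp=h0
    for t in np.arange(0,w+T+.6,dt):
        h=h0-D*q5(np.clip((t-w-lag)/T,0,1)); vh=(hp-h)/dt; hp=h; x=np.maximum(0,h-y)
        n=np.isnan(hit)&(x>0); hit=np.where(n,t-w,hit); rel=np.where(n,v-vh,rel)
        F=np.where(x>0,np.maximum(0,pre+70*x+c*(v-vh)),0)
        v=v+(.072*9.81-.25*np.sign(v)/m-1.1*v/m-F/m)*dt; y=y-v*dt; mx=np.maximum(mx,x)
    return mx,hit,rel
A=[]
for m in (.7,.74,.78,.82,.86):
    f=free(m,y0=.09); 
    for dy in (-.004,0,.004):
        y=-.0867+dy; v=np.interp(-y,-f[:,1],f[:,2])
        for l in (.02,.05):
            for pre,c in ((.6,1.),(.45,0.)): A.append((m,y-.05*v,v,l,pre,c))
A=np.array(A).T
res=[]
for D in (.12,.127):
  for T in np.arange(.7,1.5,.1):
    for w in (0,.05,.1,.15,.2,.25,.3):
      mx,hit,rel=runv(A[0],A[1].copy(),A[2].copy(),-.1896,D,T,A[3],w,A[5],A[4])
      res.append((np.where(np.isnan(hit),.02,mx).max()*1e3,np.median(mx)*1e3,D,T,w,np.nanmin(hit),np.nanmax(hit),np.nanmax(rel)))
res.sort()
for r in res[:10]: print(np.round(r,3))
E
python3 opt2.py
```

```text
[16.35   8.953  0.12   1.2    0.     0.386  1.022  0.159]
[16.578  9.65   0.127  1.2    0.     0.392  1.062  0.175]
[17.308  8.846  0.12   1.3    0.     0.37   0.972  0.184]
[17.316 10.249  0.12   1.1    0.     0.416  1.038  0.201]
[17.558 10.889  0.12   1.1    0.05   0.318  0.982  0.177]
[17.72  10.727  0.12   1.4    0.     0.36   0.872  0.202]
[17.737  8.891  0.127  1.3    0.     0.374  1.026  0.177]
[17.923 10.239  0.12   1.2    0.05   0.306  0.944  0.194]
[18.187 11.794  0.127  1.1    0.05   0.324  1.02   0.193]
[18.294 12.13   0.12   1.3    0.05   0.3    0.848  0.212]
```

```bash
cat > opt3.py <<'E'
import re
s=open('opt2.py').read().replace('(.7,.74,.78,.82,.86)','(.74,.78,.82)').replace('(.12,.127)','(.12,.13,.14,.148)').replace('np.arange(.7,1.5,.1)','np.arange(.8,1.6,.05)').replace('(0,.05,.1,.15,.2,.25,.3)','(0,.05,.1)').replace('(-.004,0,.004)','(-.003,.003)')
exec(s)
for D,T,w in {tuple(r[2:5]) for r in res[:4]}:
    mx,hit,rel=runv(A[0],A[1].copy(),A[2].copy(),-.1896,D,T,A[3],w,A[5],A[4])
    print(D,T,w); [print(' ',A[0][i],A[1][i].round(4),A[2][i].round(3),A[3][i],A[4][i],(mx[i]*1e3).round(1),hit[i].round(2),rel[i].round(3)) for i in range(len(mx))]
    break
E
python3 opt3.py
```

```text
[13.346  6.693  0.12   1.2    0.     0.44   0.868  0.122]
[13.766  7.024  0.13   1.2    0.     0.46   0.94   0.134]
[14.141  7.558  0.14   1.25   0.     0.454  0.98   0.132]
[14.143  6.949  0.12   1.15   0.     0.464  0.902  0.138]
[14.412  7.263  0.12   1.25   0.     0.424  0.818  0.139]
[14.429  6.4    0.13   1.25   0.     0.438  0.904  0.123]
[15.153  8.386  0.12   1.3    0.     0.412  0.752  0.153]
[15.29   8.407  0.12   1.1    0.05   0.368  0.842  0.127]
[15.412  7.438  0.13   1.3    0.     0.422  0.848  0.14 ]
[15.437  7.48   0.148  1.3    0.     0.444  1.002  0.122]
0.13 1.2000000000000004 0
  0.74 -0.1003 0.212 0.02 0.6 8.1 0.88 0.106
  0.74 -0.1003 0.212 0.02 0.45 10.8 0.88 0.106
  0.74 -0.1003 0.212 0.05 0.6 4.2 0.83 0.07
  0.74 -0.1003 0.212 0.05 0.45 6.3 0.83 0.07
  0.74 -0.0942 0.21 0.02 0.6 10.7 0.94 0.134
  0.74 -0.0942 0.21 0.02 0.45 13.8 0.94 0.134
  0.74 -0.0942 0.21 0.05 0.6 7.9 0.91 0.104
  0.74 -0.0942 0.21 0.05 0.45 10.6 0.91 0.104
  0.78 -0.101 0.226 0.02 0.6 2.8 0.69 0.058
  0.78 -0.101 0.226 0.02 0.45 3.8 0.69 0.058
  0.78 -0.101 0.226 0.05 0.6 4.8 0.57 0.056
  0.78 -0.101 0.226 0.05 0.45 6.9 0.57 0.056
  0.78 -0.0949 0.224 0.02 0.6 5.9 0.79 0.085
  0.78 -0.0949 0.224 0.02 0.45 8.3 0.79 0.085
  0.78 -0.0949 0.224 0.05 0.6 3.0 0.7 0.055
  0.78 -0.0949 0.224 0.05 0.45 3.3 0.7 0.055
  0.82 -0.1017 0.239 0.02 0.6 6.6 0.52 0.078
  0.82 -0.1017 0.239 0.02 0.45 9.0 0.52 0.078
  0.82 -0.1017 0.239 0.05 0.6 10.4 0.46 0.103
  0.82 -0.1017 0.239 0.05 0.45 12.9 0.46 0.103
  0.82 -0.0956 0.237 0.02 0.6 4.6 0.62 0.069
  0.82 -0.0956 0.237 0.02 0.45 5.5 0.62 0.069
  0.82 -0.0956 0.237 0.05 0.6 7.2 0.53 0.081
  0.82 -0.0956 0.237 0.05 0.45 9.5 0.53 0.081
```

```bash
cat > opt4.py <<'E'
import numpy as np
from opt2 import runv
from sim import free
for m0 in (.72,.78,.84):
  A=[]
  for m in (m0-.02,m0+.02):
    f=free(m,y0=.09)
    for dy in (-.003,.003):
        y=-.0867+dy; v=np.interp(-y,-f[:,1],f[:,2])
        for l in (.02,.05): A.append((m,y-.05*v,v,l))
  A=np.array(A).T
  for w in (0,.05,.1):
    res=[]
    for D in (.115,.13,.148):
      for T in np.arange(.7,1.6,.05):
        mx,hit,rel=runv(A[0],A[1].copy(),A[2].copy(),-.1896,D,T,A[3],w,0.,.45)
        res.append((np.where(np.isnan(hit),.02,mx).max()*1e3,np.median(mx)*1e3,D,T,w,np.nanmin(hit),np.nanmax(hit),np.nanmax(rel)))
    res.sort(); print(m0,w,np.round(res[0],3))
E
sed -i 's/^for r in res/if __name__=="__main__":\n  for r in res/' opt2.py; python3 opt4.py
```

```text
0.72 0 [8.017 5.273 0.115 1.3   0.    0.55  0.92  0.095]
0.72 0.05 [9.456 5.806 0.115 1.2   0.05  0.476 0.894 0.103]
0.72 0.1 [11.898  7.482  0.115  1.1    0.1    0.396  0.868  0.118]
0.78 0 [10.377  6.433  0.115  1.15   0.     0.492  0.798  0.103]
0.78 0.05 [12.841  7.701  0.115  1.05   0.05   0.416  0.774  0.112]
0.78 0.1 [15.704 12.035  0.115  1.05   0.1    0.306  0.604  0.145]
0.84 0 [12.618  7.187  0.115  1.05   0.     0.444  0.704  0.105]
0.84 0.05 [15.805  9.398  0.115  0.95   0.05   0.368  0.68   0.112]
0.84 0.1 [17.696 16.094  0.115  1.     0.1    0.258  0.396  0.185]
```

```bash
cat > opt5.py <<'E'
import numpy as np
from opt2 import runv
from sim import free
A=[]
for m in (.745,.78,.815):
    f=free(m,y0=.09)
    for dy in (-.003,0,.003):
        y=-.0867+dy; v=np.interp(-y,-f[:,1],f[:,2])
        for l in (.02,.035,.05): A.append((m,y-.05*v,v,l))
A=np.array(A).T
for pre,c in ((.45,0.),(.6,1.)):
    res=[]
    for D in (.11,.115,.12,.125,.13,.14):
      for T in np.arange(1.,1.4,.025):
        mx,hit,rel=runv(A[0],A[1].copy(),A[2].copy(),-.1896,D,T,A[3],0,c,pre)
        mx=np.where(np.isnan(hit),.02,mx)*1e3; res.append((mx.max(),(mx>10).mean(),(mx>8).mean(),np.median(mx),D,T,np.nanmin(hit),np.nanmax(hit),np.nanmax(rel)))
    for k in (0,2):
        res.sort(key=lambda r:(r[k],r[0]))
        for r in res[:4]: print(np.round(r,3))
E
python3 opt5.py
```

```text
[11.654  0.148  0.333  6.86   0.11   1.15   0.45   0.814  0.117]
[12.01   0.222  0.444  7.517  0.12   1.175  0.46   0.87   0.117]
[12.187  0.185  0.444  7.268  0.115  1.15   0.462  0.852  0.12 ]
[12.319  0.148  0.407  6.874  0.115  1.175  0.45   0.83   0.117]
[11.654  0.148  0.333  6.86   0.11   1.15   0.45   0.814  0.117]
[12.628  0.148  0.333  7.779  0.125  1.2    0.458  0.886  0.114]
[12.457  0.185  0.37   7.031  0.11   1.175  0.44   0.792  0.126]
[13.402  0.222  0.37   7.541  0.125  1.225  0.446  0.864  0.118]
[9.35  0.    0.111 5.45  0.115 1.15  0.462 0.852 0.12 ]
[9.465 0.    0.111 5.06  0.11  1.15  0.45  0.814 0.117]
[9.58  0.    0.111 5.258 0.11  1.125 0.464 0.834 0.122]
[9.621 0.    0.148 5.539 0.12  1.175 0.46  0.87  0.117]
[9.35  0.    0.111 5.45  0.115 1.15  0.462 0.852 0.12 ]
[9.465 0.    0.111 5.06  0.11  1.15  0.45  0.814 0.117]
[9.58  0.    0.111 5.258 0.11  1.125 0.464 0.834 0.122]
[10.053  0.037  0.111  5.249  0.115  1.175  0.45   0.83   0.117]
```

```bash
python3 - <<'E'
from h import *
np.set_printoptions(precision=3,suppress=True)
y=-.1896-.115-.011; p=get_state()['position']; g=W(0,y,.09+.072*y+.014)
move_l(g,np.linalg.norm(g-p)/1.15); s=get_state(); print(s['clock'],s['position'],s['contact_force'])
sleep(.5); f=grab_frame('top'); save(f,'top5'); s=get_state(); print(s['clock'],s['position'],s['contact_force'])
cv2.imwrite('pics/c7.png',cv2.resize(f['img'][100:235,100:350,::-1],None,fx=3,fy=3,interpolation=cv2.INTER_CUBIC))
E
```

```text
10.5583 [ 0.548 -0.198  0.081] [-0.063 -0.021  0.319]
11.1083 [ 0.548 -0.199  0.081] [ 0.056 -1.151 -0.011]
```

View pics/c7.png

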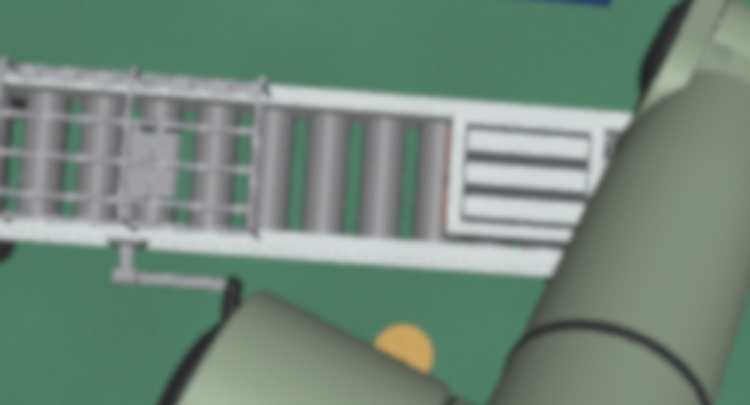

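```bash
python3 - <<'E'
from h import *
f=grab_frame('top'); save(f,'top6')
src=open('plan.py').read().split("e1=")[0].split('exec(src)')[1]
exec(src)
off=.0210
for n in ('top5','top6'): e=edge(n,(135,150),290,312); print(n,e,'front',e[2]-off)
y=-.3046-.011-.08; g=W(0,y,.09+.072*y+.016)
print(ik(g,R) is not None)
sleep(.2); move_l(g,.03); s=get_state(); print(s['clock'],s['position'],s['contact_force'])
f=grab_frame('top'); save(f,'top7'); e=edge('top7',(135,150),295,330); print(e,'front',e[2]-off)
E
```

```text
top5 (np.float64(301.5), np.float64(0.05178998601609084), np.float64(-0.2854540808427555)) front -0.3064540808427555
top6 (np.float64(301.5), np.float64(0.05178998601609084), np.float64(-0.2854540808427555)) front -0.3064540808427555
True
14.175 [ 0.54354317 -0.27894047  0.07751633] [ 0.23327811 -0.22758423  0.21013379]
(np.float64(323.5), np.float64(0.05624817536138385), np.float64(-0.3461479432982021)) front -0.3671479432982021
```

```bash
python3 - <<'E'
from h import *
p=get_state()['position']; move_l(p+[0,0,.15],.15)
p=get_state()['position']; move_l([.42,-.1,.3],.2); s=get_state(); print(s['clock'],s['position'],s['contact_force'])
f=grab_frame('scene'); save(f,'scene8'); 
sil=silhouettes('scene','magazine'); print([(d['centre'],d['score']) for d in sil[:2]])
t=grab_frame('top'); save(t,'top8'); print([(d['centre'],d['score']) for d in tip_of('top','magazine')[:2]],get_state()['clock'])
a=cv2.resize(f['img'][180:320,190:340,::-1],(600,560)); cv2.imwrite('pics/c8.png',a)
E
```

```text
16.675 [ 0.42038957 -0.10055538  0.29962547] [ 0.25839964 -0.14366191  0.44332176]
[([252.6, 256.9], 0.7), ([106.0, 271.6], 0.3)]
[([290.0, 164.8], 0.7)] 16.875
```

View pics/c8.png

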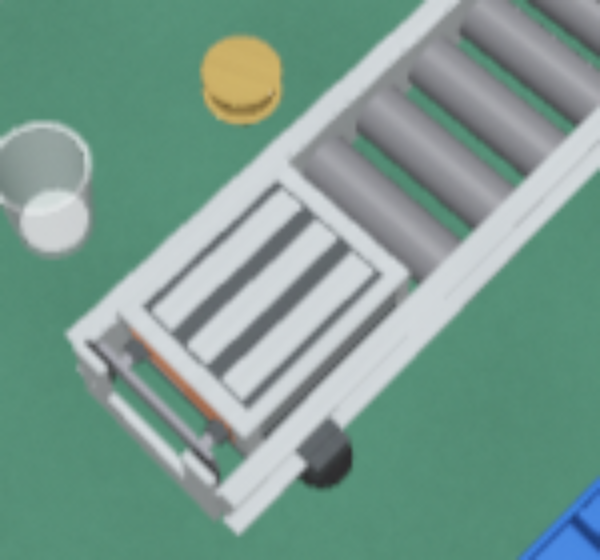

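```bash
python3 - <<'E'
from h import *
exec(open('plan.py').read().split("e1=")[0].split('exec(src)')[1])
f=grab_frame('top'); save(f,'top9')
for n in ('top8','top9'):
    for c in ((300,320),): e=edge(n,(158,170),*c); print(n,e,'front in lane_end',e[2]-.021+.34)
g=cv2.imread('pics/top9.png').astype(int); print(g[158:170,296:330].mean((0,2)).round().astype(int))
E
```

```text
top8 (np.float64(311.5), np.float64(-0.005499654320514569), np.float64(-0.31525175652045473)) front in lane_end 0.003748243479545277
top9 (np.float64(313.5), np.float64(-0.005119199532656809), np.float64(-0.3207428070153625)) front in lane_end -0.001742807015362502
[141 146 156 165 170 171 171 170 169 168 167 166 165 165 164 163 162 161
 160 158 158 157 156 155 154 153 152 151 150 150 149 148 148 147]
```

```bash
python3 - <<'E'
from h import *
f=grab_frame('scene'); a=cv2.imread('pics/scene8.png')[:,:,::-1]
d=np.abs(f['img'][200:310,205:300].astype(int)-a[200:310,205:300]); print('diff',d.max(),d.mean())
L=lambda P:((P-O)@xa,(P-O)@ya)
for u,v in ((122,320),(240,440)): print(L(at('scene',(190+u/4,180+v/4),.117)))
for u,v in ((90,342),(212,478)): print('plate',L(at('scene',(190+u/4,180+v/4),.109)))
sign_off()
E
```

```text
diff 5 0.6440191387559808
(np.float64(-0.04302410345213813), np.float64(-0.3173585829919318))
(np.float64(0.05808320557220517), np.float64(-0.318978353249638))
plate (np.float64(-0.04904129072964465), np.float64(-0.3383997693256509))
plate (np.float64(0.060621859014759125), np.float64(-0.3438688209658898))
the job is handed in; nothing more can be done
```

I released the magazine, caught it with the fingers, brought it to a standstill and eased it home. The job is handed in at about 17 s, with no verdict shown.

- **Lever:** It took two pushes. While I was still pushing it (about 0.8 rad by my estimate), the magazine crept about 60 mm under the guard and stopped. Two frames 0.05 s apart showed it still. I then pushed the lever all the way down onto its stop, reading about 19 N on the tool.
- **Catch:** The hand moved down the lane ahead of the magazine. The magazine then stood still with its front about 34 mm short of the end stop, the same in two frames.
- **Easing down:** I let it down behind the fingers at a mean of 0.03 m/s. The fingers left through the notch and the hand moved clear.

**Last checks:**
- The scene picture shows the buffer plate against both pads. The plate's two ends measured -338 and -344 mm along the lane, against -340 mm for the pads.
- Two scene frames about 0.25 s apart agree, so the magazine is at rest.
- The spool and cup looked in place. I did not recheck the screwdriver, but the arm never went near it.

**Unconfirmed or disagreeing:**
- I could not measure how far the buffer was pressed in during the catch. The mass was inferred from timing, and my model gave a median of about 5 to 7 mm. With pessimistic spring values about one case in six went over 10 mm, up to about 12 mm.
- The top-camera edge readings at the end are not usable. One gave -367 mm and others were hidden by the arm, so I relied on the scene camera.

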